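# Put the pronged punches back in their tin

### The arm

A 7-joint arm with a two-finger parallel gripper is mounted at the origin on the work surface. World frame = base frame: x ahead of the robot, y to its left, z up, the work surface at z = 0. Lengths are in m, angles in rad, forces in N, time in s.
With the tool pointing down it reaches from about 0.4 to 0.9 m from the base axis. Payload 5.5 kg.
Tool frame: the origin (TCP) lies on the mounting face of the last link; the fingertips stand 173 mm ahead of it and the grasp point (between the pads) lies 155 mm ahead of it (env.tcp_to_tips is the z of the fingertips in the tool frame, in m); z points along the fingers, y is the line along which they close (so a half turn about z gives the same grasp; the last joint's range is limited). The gripper opens to 85 mm and grips with 20 to 120 N. Pads are 22 mm wide; open, the fingers measure 114 mm over their backs; the gripper's body (76 mm by 85 mm) begins 54 mm behind the grasp point. The pads swing forward as they close: fully open they stand 13 mm farther back than shut.
Start: joints at [-1.016, 0.501, -0.427, 1.55, 0.221, 1.138, -0.21], TCP at [0.187, 0.623, 0.405] pointing down, gripper open.
Joint ranges: [-2.88, 2.88], [-0.31, 2.03], [-1.54, 1.56], [0.2, 2.42], [-1.41, 4.55], [0.19, 2.02], [-2.57, 2.57]. Speed limits (rad/s): [2.57, 2.57, 3.14, 3.14, 3.14, 3.14, 3.14].

### API

Orientations are given as a unit quaternion [w, x, y, z].
In Python, from rig import env, imaging, workorder gives the robot as it stands.
- The arm moves only by the tool apply_moves, never from a script. Its argument "steps" is a list of rows, each a list of 7 numbers: the shift along the tool's x, y, z in cm, then the turn, a rotation vector about the tool's x, y, z in degrees, then the finger opening in cm, from 0 to 8.54. In form: [[x, y, z, wx, wy, wz, claw], ...]. A call has 1 to 20 rows; each row is the pose to reach, as a shift and turn from the pose commanded when the call began, along the tool's axes at that moment; what a row does not reach only later rows make up. A row lasts 1/10 s, in which the tool goes at most 50 mm and 8.59 degrees, less where a joint would pass 70% of its speed; a pose out of reach is approached as far as the arm can. A call with a gripper value outside its range is refused whole. The fingers move at their own pace and stop on an object; "force" is the grip in N (left out, the last holds). Time passes only in rows, so rows that repeat a pose let the fingers close. It gives the time, the measured TCP pose, the force, the opening and the grip force at its end, in the units of the state.
- env.get_state(): the state, without advancing time (a new reading comes with each control period).
- imaging.get_image(name): name is "scene" or "top" or "wrist"; returns the picture (480x640x3 uint8, red, green, blue); there is no depth.
- imaging.camera_info(name): a dict with "fx", "fy", "cx", "cy" (pixels), "k1" (the pictures are not rectified: a ray, as slopes to the right and down, at radius r is drawn at 1 + k1 r^2 times it, then the intrinsics apply), "R" (3x3) and "t" (3): a world point X has camera coordinates R X + t. Camera axes: x right, y down, z forward; pixel columns grow to the right and rows downward; lengths in m; the calibration is good to about 2 mm. A picture is of the moment at which its call begins: read the wrist's pose just before it. camera_info takes no time and is no camera call; for the wrist camera it gives the pose at the moment of the call.
- workorder.hand_in(): hands the job in; it is judged then, once.
Trained networks look in the newest picture that a camera, given by its name, has taken for a name from the list of things; names that differ only in an ending like _2 or _b are one class to them, and where a whole thing is asked for, a point or a joint stands for the part that bears it (a point fixed in the world has none). Each returns a list of dicts, best first, with "confidence" (0 to 1); they miss things now and then, are a little off and sometimes report something else, mostly with a low value. They report only what shows in the picture. A call takes as long as a camera call. They do not tell look-alikes from the thing itself.
- imaging.spot_in(camera, label): "location" ([row, column] in pixels, amid what is visible of it).
- imaging.outline_of(camera, label): "region" (480x640 bool, what is visible of it) and "location" ([row, column] in pixels, amid what is visible of it).
The state is a dict: "clock": time; "joint_pos": joint angles; "joint_vel": joint speeds; "joint_torque": joint torques, N m; "tcp_pos": TCP position; "tcp_rot": TCP orientation; "force": force on the tool from outside, world axes, zero at the start; "ft_torque": the same for the moment, N m; "width": finger opening in m; "grasp_force": force on a finger pad.
Only numpy, scipy, OpenCV 4.12 (cv2) and the standard library are available. Lean on these libraries where they do the work, as an engineer would, in place of code of your own. Each camera call takes 0.05 s, during which the arm holds its last target. There are 200 camera calls.

### The job

Put the three pronged leather punches back in the tin, each lying flat and wholly inside the slot made for its length: the two-pronged in the shortest, the three-pronged in the middle-length one, the four-pronged in the longest (either way round). The cold chisel and the nail set are not part of the set: leave them untouched where they lie.

Things in the scene. Friction and masses are not known exactly. Their poses are not given: they have to be found in the camera images.
- punch2: Two-pronged leather punch, 90 mm long: shank from x = -45 to 11 mm, then a flat comb 14 mm wide, 6 mm thick (2 prongs 22 mm long, 4 mm wide, 6 mm apart). Bare steel, octagonal shank 16 mm across flats, lying level. Origin: on its axis at mid-length, 8 mm above what it rests on; x points to the working end. Grasp across the shank at the origin. 90 to 310 g.
- punch3: Three-pronged leather punch, 112 mm long: shank from x = -56 to 22 mm, then a flat comb 24 mm wide, 6 mm thick (3 prongs 22 mm long, 4 mm wide, 6 mm apart). Bare steel, octagonal shank 16 mm across flats, lying level. Origin: on its axis at mid-length, 8 mm above what it rests on; x points to the working end. Grasp across the shank at the origin. 90 to 310 g.
- punch4: Four-pronged leather punch, 134 mm long: shank from x = -67 to 33 mm, then a flat comb 34 mm wide, 6 mm thick (4 prongs 22 mm long, 4 mm wide, 6 mm apart). Bare steel, octagonal shank 16 mm across flats, lying level. Origin: on its axis at mid-length, 8 mm above what it rests on; x points to the working end. Grasp across the shank at the origin. 90 to 310 g.
- slot_short: Shortest of three fixed wooden slots side by side in the tin: a shallow recess 110 mm long (along its x) and 46 mm wide (y), for the punch of 90 mm. Origin: centre of its underside. The recess floor is 8 mm above the origin and 11 mm above the slab; the rim round it, 4 mm thick, rises 4 mm more (15 mm above the slab).
- slot_mid: Middle-length of three fixed wooden slots side by side in the tin: a shallow recess 132 mm long (along its x) and 46 mm wide (y), for the punch of 112 mm. Origin: centre of its underside. The recess floor is 8 mm above the origin and 11 mm above the slab; the rim round it, 4 mm thick, rises 4 mm more (15 mm above the slab).
- slot_long: Longest of three fixed wooden slots side by side in the tin: a shallow recess 154 mm long (along its x) and 46 mm wide (y), for the punch of 134 mm. Origin: centre of its underside. The recess floor is 8 mm above the origin and 11 mm above the slab; the rim round it, 4 mm thick, rises 4 mm more (15 mm above the slab).
- tin: Shallow open metal tin, fixed, 180 mm (x) by 184 mm (y), walls 14 mm high; origin: centre of its underside. It holds the three slots, lying along its x, centres 58 mm apart along its y, in any order. Beside a punch already in its slot there is no room for a fully open gripper: open part way to let go.
- chisel: Cold chisel, a look-alike that does not belong: 112 mm long, ends in a solid flared blade 29 mm wide. Bare steel, octagonal shank 16 mm across flats, lying level. Origin: on its axis at mid-length, 8 mm above what it rests on; x points to the working end.
- nail_set: Nail set, a look-alike that does not belong: 120 mm long, the last 50 mm a solid taper to a 6 mm tip. Bare steel, octagonal shank 16 mm across flats, lying level. Origin: on its axis at mid-length, 8 mm above what it rests on; x points to the working end.
There are look-alikes about, which are no part of the job. Leave any purple, red or yellow look-alike of the punch4 alone.

How it is judged:
At the end, for the whole second after the job is handed in: Each punch is at rest in its own slot: middle within 14 mm of the slot centre lengthwise and 17 mm crosswise, axis 12 to 20 mm above the slot underside (lying: 16), in line within 0.35 rad either way round. Chisel and nail set within 20 mm of their starts (x of punch2 in the frame of slot_short between -0.014 and 0.014 m and y of punch2 in the frame of slot_short between -0.017 and 0.017 m and z of punch2 in the frame of slot_short between 0.012 and 0.02 m and angle between the x axis of punch2 and the x axis of slot_short, either way round below 0.35 rad and linear speed of each of punch2, punch3, punch4 below 0.02 m/s and x of punch3 in the frame of slot_mid between -0.014 and 0.014 m and y of punch3 in the frame of slot_mid between -0.017 and 0.017 m and z of punch3 in the frame of slot_mid between 0.012 and 0.02 m and angle between the x axis of punch3 and the x axis of slot_mid, either way round below 0.35 rad and x of punch4 in the frame of slot_long between -0.014 and 0.014 m and y of punch4 in the frame of slot_long between -0.017 and 0.017 m and z of punch4 in the frame of slot_long between 0.012 and 0.02 m and angle between the x axis of punch4 and the x axis of slot_long, either way round below 0.35 rad and distance of each of chisel, nail_set from where it was at the start of the episode below 0.02 m); the robot touches nothing.
It fails at once if the cold chisel is moved by more than 20 mm (distance of chisel from where it was at the start of the episode above 0.02 m).
It fails at once if the nail set is moved by more than 20 mm (distance of nail_set from where it was at the start of the episode above 0.02 m).
It also fails if it takes over 80 s, if anything falls off the work surface, if the arm or the gripper's body presses on something with over 40 N, if the wrist force passes 120 N, or if a joint passes its speed limit or range.

## Working session

There is one attempt and no reset: what is moved stays moved. The work goes in short steps, Python scripts to look and compute and a tool call to move; the robot and the scene stay as the last step left them, time stands still between calls to the robot, and variables do not carry over. Pictures are saved under pics/ and viewed, at most 14 in all, crops included, and the job is handed in when it is done.

Besides the shell and the picture viewer there is one more tool, called after ">>>" as name(argument=value, ...), one argument or row to a line, values as JSON. apply_moves: Moves the arm, as the interface text tells. Its arguments: {"type":"object","properties":{"steps":{"type":"array","items":{"type":"array","items":{"type":"number"}}},"force":{"type":"number"}},"required":["steps"]}

```bash
mkdir -p pics
python3 - <<'E'
from rig import env, imaging
import cv2
for n in ("top","scene"):
    im=imaging.get_image(n); cv2.imwrite(f"pics/{n}0.png",im[:,:,::-1])
    c=imaging.camera_info(n); print(n,{k:c[k] for k in("fx","cx","cy","k1")},c["R"],c["t"])
s=env.get_state(); print(s["clock"],s["tcp_pos"],s["tcp_rot"],s["width"])
E
```

```text
top {'fx': 610.7321050797482, 'cx': 317.84784120025597, 'cy': 252.88684376109376, 'k1': 0.021656574662142217} [[ 1.58048180e-03 -9.99998589e-01  5.69951764e-04]
 [-9.93127216e-01 -1.63632237e-03 -1.17028437e-01]
 [ 1.17029205e-01 -3.81073293e-04 -9.93128401e-01]] [-0.13705844  0.4506702   1.35372358]
scene {'fx': 469.09254472567096, 'cx': 313.1656105486572, 'cy': 240.3758536301777, 'k1': -0.12738477915606494} [[ 0.40316689  0.91494669 -0.01813877]
 [ 0.52705516 -0.2483567  -0.81273108]
 [-0.74811049  0.31810613 -0.58235657]] [-0.04366023 -0.2447397   1.60553658]
0.1 [0.18693758 0.62220244 0.40377342] [-1.60409641e-04  1.45349274e-01  9.89380028e-01 -8.49744657e-04] 0.0854749770228693
```

View pics/top0.png

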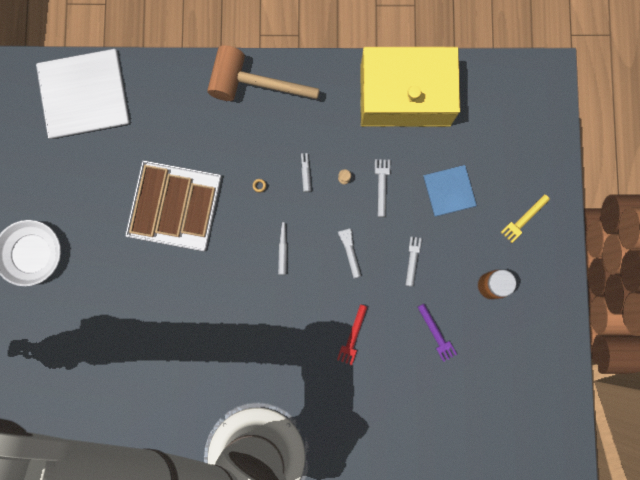

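View pics/scene0.png

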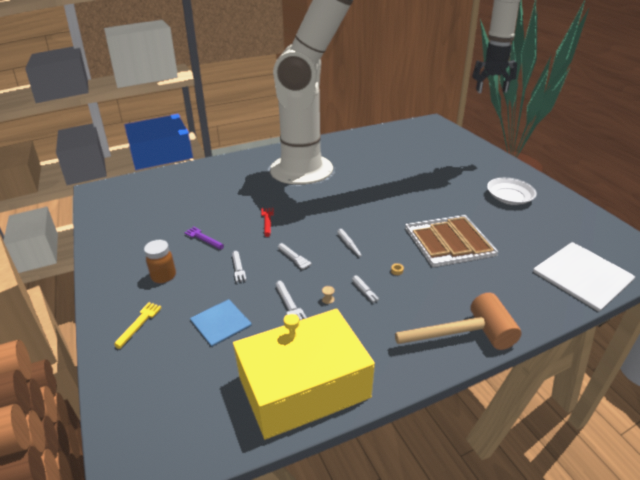

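The punches show in the top picture: two-pronged at about (row 172, col 306), four-pronged at (187, 382) and three-pronged at (261, 413). The chisel at (253, 349) has a solid blade and the nail set at (248, 283) tapers. The red, purple and yellow forks are look-alikes. The slots run long, mid, short from left to right. I'll measure these and confirm in one crop.

```bash
cat > h.py <<'E'
from rig import env, imaging
import cv2, numpy as np
from scipy.spatial.transform import Rotation as Ro
def proj(cam,px,z,info=None):
    """pixels (col,row) -> world xy on plane z"""
    c=info or imaging.camera_info(cam); R=np.array(c["R"]);t=np.array(c["t"])
    K=np.array([[c["fx"],0,c["cx"]],[0,c["fy"],c["cy"]],[0,0,1.]])
    n=cv2.undistortPoints(np.float64(px).reshape(-1,1,2),K,np.array([c["k1"],0,0,0]))[:,0]
    d=np.c_[n,np.ones(len(n))]@R; C=-R.T@t
    return (C+d*((z-C[2])/d[:,2])[:,None])[:,:2]
def rect(cam,mask,z,info=None):
    r,c=np.nonzero(mask); w=proj(cam,np.c_[c,r],z,info)
    (x,y),(a,b),ang=cv2.minAreaRect((w*1000).astype(np.float32))
    if a<b: a,b,ang=b,a,ang+90
    return np.round([x,y,a,b,(ang+90)%180-90],1)
def toolyaw():
    """world yaw of tool y axis (closing line), deg"""
    w,x,y,z=env.get_state()["tcp_rot"]; v=Ro.from_quat([x,y,z,w]).as_matrix()
    return v
E
python3 - <<'E'
from h import *
im=imaging.get_image("top"); hsv=cv2.cvtColor(im,cv2.COLOR_RGB2HSV)
st=((hsv[...,2]>110)&(hsv[...,1]<60)).astype(np.uint8)
n,l,s,_=cv2.connectedComponentsWithStats(st)
for i in range(1,n):
    if 60<s[i,4]<1500 and 140<s[i,1]<300 and 225<s[i,0]<440: print("steel",s[i],rect("top",l==i,.009))
br=((hsv[...,1]>90)&(hsv[...,2]<140)&(hsv[...,0]<20)).astype(np.uint8)
br=cv2.morphologyEx(br,cv2.MORPH_OPEN,np.ones((3,3)))
n,l,s,_=cv2.connectedComponentsWithStats(br)
for i in range(1,n):
    if s[i,4]>300 and 120<s[i,0]<225 and 150<s[i,1]<260: print("slot",s[i],rect("top",l==i,.013))
a=cv2.resize(im[130:300,120:440],None,fx=2.5,fy=2.5,interpolation=cv2.INTER_CUBIC); cv2.imwrite("pics/crop.png",a[:,:,::-1])
print(np.round(toolyaw(),3))
E
```

```text
steel [298 152  12  41 339] [ 6.424e+02 -1.027e+02  9.500e+01  2.550e+01  3.000e-01]
steel [367 158  24  59 629] [ 608.5 -273.5  141.    48.5   -7.8]
steel [354 233  16  13  69] [ 483.4 -233.2   35.4   24.4   69.3]
steel [ 373  234   50   76 1071] [ 412.1 -314.4  179.2   99.4   -8.5]
slot [ 132  167   32   67 1257] [574.1 255.5 152.5  44.9 -10.7]
slot [ 158  176   30   58 1078] [563.8 198.7 130.   44.7 -10.8]
slot [184 186  27  48 890] [552.5 141.3 107.9  44.5 -10.6]
[[-0.958  0.288 -0.   ]
 [ 0.288  0.958 -0.001]
 [ 0.    -0.001 -1.   ]]
```

View pics/crop.png

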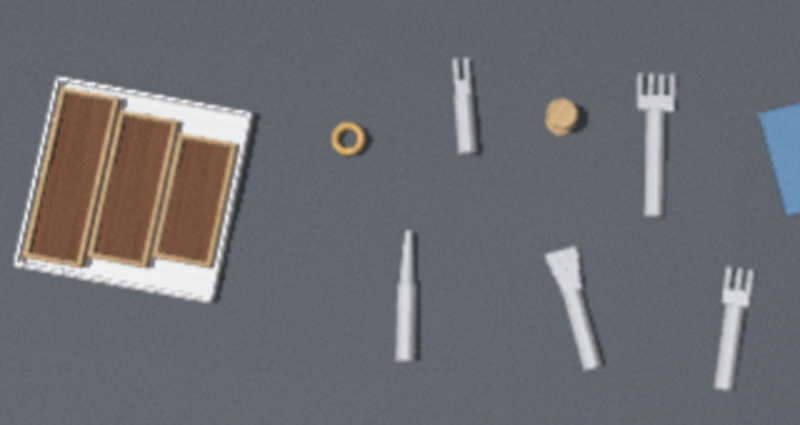

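The crop shows two prongs at (461, 58), four at (657, 73) and three at (739, 268). These are the steel punches. The object with the solid flare at (565, 260) is the chisel, and the tapered one at (408, 300) is the nail set. Slots from left to right are long, mid and short.

```bash
cat >> h.py <<'E'
def axis(cam,mask,z,shank_frac=.55,info=None):
    """mid-length xy (mm) and axis yaw of a punch from its mask; the axis fitted to the narrow shank"""
    r,c=np.nonzero(mask); w=proj(cam,np.c_[c,r],z,info)*1000
    m=w.mean(0); d=np.linalg.svd(w-m,full_matrices=False)[2][0]
    if d[0]<0: d=-d
    for _ in range(3):
        s=(w-m)@d; q=w[(s>s.min()+3)&(s<s.min()+shank_frac*np.ptp(s))]
        m=q.mean(0); d2=np.linalg.svd(q-m,full_matrices=False)[2][0]; d=d2*np.sign(d2@d)
    s=(w-m)@d; mid=m+d*(s.min()+s.max())/2
    return np.round([*mid,np.ptp(s),np.degrees(np.arctan2(d[1],d[0]))],1)
E
python3 - <<'E'
from h import *
im=imaging.get_image("top"); g=cv2.cvtColor(im,cv2.COLOR_RGB2GRAY)
for nm,(c,r,w,h) in dict(punch2=(292,145,26,53),punch4=(366,152,36,70),punch3=(398,230,34,62)).items():
    p=g[r:r+h,c:c+w]; t,_=cv2.threshold(p,0,255,cv2.THRESH_OTSU)
    m=np.zeros(g.shape,np.uint8); m[r:r+h,c:c+w]=p>t
    n,l,s,_=cv2.connectedComponentsWithStats(m); i=1+s[1:,4].argmax()
    print(nm,t,s[i],axis("top",l==i,.010),rect("top",l==i,.010))
E
```

```text
punch2 144.0 [301 153   8  38 211] [ 643.2 -104.9   88.6    4.3] [ 643.2 -105.2   88.3   14.6    2.4]
punch4 146.0 [375 159  15  57 420] [ 606.9 -281.9  132.3   -1.5] [ 6.070e+02 -2.847e+02  1.322e+02  3.260e+01 -5.000e-01]
punch3 146.0 [406 237  15  49 349] [ 434.5 -350.7  112.    -9.1] [ 434.3 -353.8  111.6   25.2   -5.8]
```

```bash
cat >> h.py <<'E'
def plan(x,y,z,th):
    """tool-axis shift (cm) and turn (deg) to put the TCP at x,y (mm), z (mm), pointing down, fingers closing across yaw th"""
    s=env.get_state(); R=toolyaw(); d=np.array([x,y,z])/10-np.array(s["tcp_pos"])*100
    yw=np.degrees(np.arctan2(R[1,1],R[0,1])); a=(th+90-yw+90)%180-90
    T=(Ro.from_euler('z',np.radians(yw+a))*Ro.from_matrix([[0,1,0],[1,0,0],[0,0,-1]])).as_matrix()
    if True:
        ya=np.array([np.cos(np.radians(yw+a)),np.sin(np.radians(yw+a)),0]); za=np.array([0,0,-1.]); T=np.c_[np.cross(ya,za),ya,za]
    print("shift",np.round(R.T@d,2),"turn",np.round(np.degrees(Ro.from_matrix(R.T@T).as_rotvec()),1),"tcp",np.round(s["tcp_pos"],4),"w",round(s["width"],4),"t",s["clock"])
E
sed -i '/T=(Ro.from_euler/d; s/^    if True:$//; s/^        ya=/    ya=/' h.py
python3 -c "
from h import *
plan(643,-105,300,4)"
```

```text
shift [-64.6  -56.52  10.47] turn [ -0.1  -0.  -20.7] tcp [0.187  0.6223 0.404 ] w 0.0852 t 0.2
```

>>> apply_moves(
  steps=[
    [-64.6,-56.5,10.5,0,0,-20.7,5],
    [-64.6,-56.5,10.5,0,0,-20.7,5],
    [-64.6,-56.5,10.5,0,0,-20.7,5],
    [-64.6,-56.5,10.5,0,0,-20.7,5],
    [-64.6,-56.5,10.5,0,0,-20.7,5],
    [-64.6,-56.5,10.5,0,0,-20.7,5],
    [-64.6,-56.5,10.5,0,0,-20.7,5],
    [-64.6,-56.5,10.5,0,0,-20.7,5],
    [-64.6,-56.5,10.5,0,0,-20.7,5],
    [-64.6,-56.5,10.5,0,0,-20.7,5],
    [-64.6,-56.5,10.5,0,0,-20.7,5],
    [-64.6,-56.5,10.5,0,0,-20.7,5],
    [-64.6,-56.5,10.5,0,0,-20.7,5],
    [-64.6,-56.5,10.5,0,0,-20.7,5],
    [-64.6,-56.5,10.5,0,0,-20.7,5],
    [-64.6,-56.5,10.5,0,0,-20.7,5],
    [-64.6,-56.5,10.5,0,0,-20.7,5],
    [-64.6,-56.5,10.5,0,0,-20.7,5],
    [-64.6,-56.5,10.5,0,0,-20.7,5],
    [-64.6,-56.5,10.5,0,0,-20.7,5],
  ],
  force=40,
)

```text
clock: 2.2
tcp_pos: [0.6427, -0.1033, 0.2992]
tcp_rot: [-0.001, -0.035, 0.999, 0.001]
force: [-0.2, 0.3, 0.1]
width: 0.0501
grasp_force: 0.0
```

Run:
```python
from h import *
info=imaging.camera_info("wrist"); im=imaging.get_image("wrist"); cv2.imwrite("pics/w1.png",im[:,:,::-1])
g=cv2.cvtColor(im,cv2.COLOR_RGB2GRAY)
R=np.array(info["R"]);t=np.array(info["t"])
for p in ((.643,-.105,.008),(.688,-.102,.008),(.598,-.108,.008)):
    c=R@p+t; print(c, info["fx"]*c[0]/c[2]+info["cx"],info["fy"]*c[1]/c[2]+info["cy"])
plan(643,-105,176,4)
```

```text
[-0.00266241 -0.00608393  0.27252755] 310.29169731295076 232.1392543577568
[-0.00284262  0.03707696  0.28560826] 310.2281113354181 284.84904200300423
[-0.0024822  -0.04924482  0.25944684] 310.3616950067195 174.11445522156893
shift [-0.03 -0.3  12.35] turn [ 0.1 -0.   0.1] tcp [ 0.6426 -0.1022  0.2995] w 0.05 t 2.25
```

View pics/w1.png

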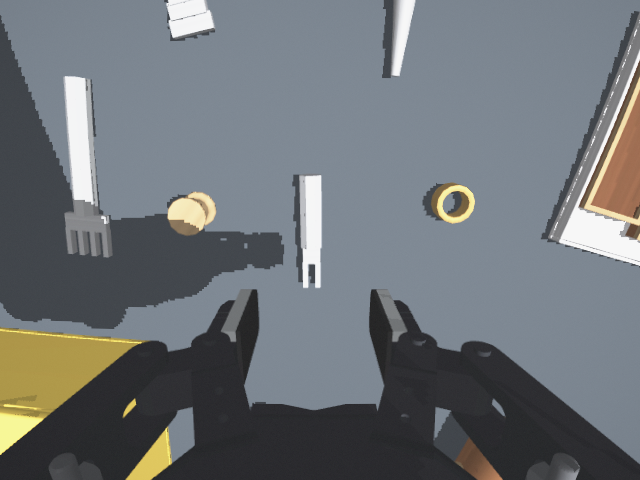

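Wrist view: punch2 runs from its butt at (175, 311) to its prong tips at (287, 312), within about 2 px of the prediction. I'm descending to grasp it.

>>> apply_moves(
  steps=[
    [0,-0.2,5,0,0,0,5],
    [0,-0.2,9,0,0,0,5],
    [0,-0.2,11.3,0,0,0,5],
    [0,-0.2,12.3,0,0,0,5],
    [0,-0.2,12.3,0,0,0,5],
    [0,-0.2,12.3,0,0,0,0],
    [0,-0.2,12.3,0,0,0,0],
    [0,-0.2,12.3,0,0,0,0],
    [0,-0.2,12.3,0,0,0,0],
    [0,-0.2,12.3,0,0,0,0],
    [0,-0.2,12.3,0,0,0,0],
    [0,-0.2,12.3,0,0,0,0],
  ],
  force=50,
)

```text
clock: 3.45
tcp_pos: [0.6444, -0.1063, 0.179]
tcp_rot: [0.002, -0.035, 0.999, -0.0]
force: [-1.2, 0.6, 7.3]
width: 0.0138
grasp_force: 50.4
```

>>> apply_moves(
  steps=[
    [0,0,-1,0,0,0,0],
    [0,0,-4,0,0,0,0],
    [0,0,-8,0,0,0,0],
    [0,0,-12,0,0,0,0],
    [0,0,-12,0,0,0,0],
    [0,0,-12,0,0,0,0],
  ],
)

```text
clock: 4.05
tcp_pos: [0.6435, -0.1067, 0.2985]
tcp_rot: [0.001, -0.035, 0.999, -0.0]
force: [-0.0, -0.4, -2.0]
width: 0.0142
grasp_force: 49.4
```

Run:
```python
from h import *
im=imaging.get_image("wrist"); cv2.imwrite("pics/w2.png",im[:,:,::-1])
print(env.get_state()["width"],env.get_state()["grasp_force"])
plan(552.5,141.3,240,-10.7)
```

```text
0.013861906570580762 49.40206808965286
shift [ 7.28 25.35  5.67] turn [-0.  -0.  14.7] tcp [ 0.6427 -0.1066  0.2967] w 0.0139 t 4.1
```

View pics/w2.png

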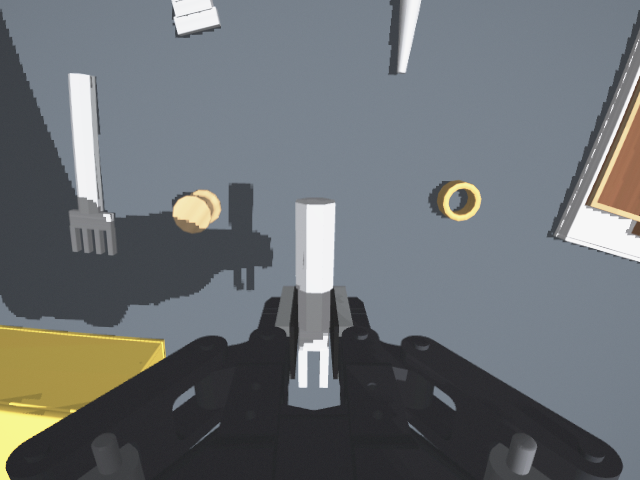

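Punch2 is held level, with its butt at (200, 315). Carrying it to the short slot.

>>> apply_moves(
  steps=[
    [7.3,25.3,4,0,0,14.7,0],
    [7.3,25.3,4,0,0,14.7,0],
    [7.3,25.3,4,0,0,14.7,0],
    [7.3,25.3,4,0,0,14.7,0],
    [7.3,25.3,4,0,0,14.7,0],
    [7.3,25.3,4,0,0,14.7,0],
    [7.3,25.3,4,0,0,14.7,0],
    [7.3,25.3,4,0,0,14.7,0],
    [7.3,25.3,4,0,0,14.7,0],
  ],
)

```text
clock: 5.0
tcp_pos: [0.5531, 0.1389, 0.2559]
tcp_rot: [-0.001, 0.095, 0.996, -0.001]
force: [1.0, 0.4, -2.6]
width: 0.0143
grasp_force: 49.5
```

Run:
```python
from h import *
im=imaging.get_image("wrist"); cv2.imwrite("pics/w3.png",im[:,:,::-1])
plan(552.5,141.3,189,-10.7)
```

```text
shift [0.12 0.24 6.72] turn [-0.1 -0.  -0.2] tcp [0.5533 0.1388 0.2562] w 0.0142 t 5.05
```

View pics/w3.png

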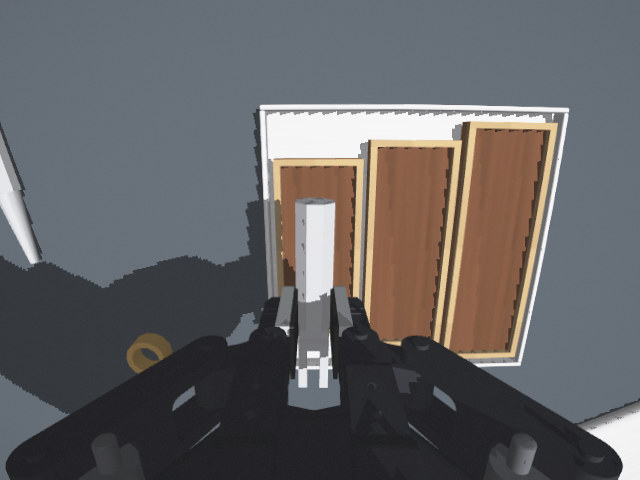

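Punch2 lines up over the short slot at rows 160–345, cols 275–362.

>>> apply_moves(
  steps=[
    [0.1,0.2,3,0,0,0,0],
    [0.1,0.2,5,0,0,0,0],
    [0.1,0.2,6.2,0,0,0,0],
    [0.1,0.2,6.7,0,0,0,0],
    [0.1,0.2,6.7,0,0,0,0],
    [0.1,0.2,6.7,0,0,0,0],
  ],
)

```text
clock: 5.65
tcp_pos: [0.553, 0.1425, 0.1903]
tcp_rot: [0.001, 0.094, 0.996, 0.0]
force: [0.5, -0.4, -2.1]
width: 0.0138
grasp_force: 49.5
```

>>> apply_moves(
  steps=[
    [0,0,0.1,0,0,0,0],
    [0,0,0.15,0,0,0,0],
    [0,0,0.15,0,0,0,0],
  ],
)

```text
clock: 5.95
tcp_pos: [0.553, 0.1427, 0.1899]
tcp_rot: [0.001, 0.094, 0.996, -0.0]
force: [-2.7, -1.5, 10.6]
width: 0.0141
grasp_force: 50.9
```

Contact made. Releasing part way and rising.

>>> apply_moves(
  steps=[
    [0,0,0,0,0,0,3],
    [0,0,0,0,0,0,3],
    [0,0,0,0,0,0,3],
    [0,0,-1,0,0,0,3],
    [0,0,-4,0,0,0,3],
    [0,0,-8,0,0,0,3],
    [0,0,-12,0,0,0,5],
    [0,0,-12,0,0,0,5],
  ],
)

```text
clock: 6.75
tcp_pos: [0.5547, 0.144, 0.3147]
tcp_rot: [0.005, 0.093, 0.996, 0.002]
force: [0.3, -0.2, 0.3]
width: 0.0497
grasp_force: 0.0
```

```bash
python3 -c "
from h import *
plan(434.5,-351,300,-8)"
```

```text
shift [  2.62 -50.88   1.2 ] turn [ 0.3  0.6 -2.7] tcp [0.5547 0.144  0.3147] w 0.0497 t 6.75
```

>>> apply_moves(
  steps=[
    [2.6,-50.9,0.8,0,0,-2.7,5],
    [2.6,-50.9,0.8,0,0,-2.7,5],
    [2.6,-50.9,0.8,0,0,-2.7,5],
    [2.6,-50.9,0.8,0,0,-2.7,5],
    [2.6,-50.9,0.8,0,0,-2.7,5],
    [2.6,-50.9,0.8,0,0,-2.7,5],
    [2.6,-50.9,0.8,0,0,-2.7,5],
    [2.6,-50.9,0.8,0,0,-2.7,5],
    [2.6,-50.9,0.8,0,0,-2.7,5],
    [2.6,-50.9,0.8,0,0,-2.7,5],
    [2.6,-50.9,0.8,0,0,-2.7,5],
    [2.6,-50.9,0.8,0,0,-2.7,5],
    [2.6,-50.9,0.8,0,0,-2.7,5],
    [2.6,-50.9,0.8,0,0,-2.7,5],
    [2.6,-50.9,0.8,0,0,-2.7,5],
  ],
)

```text
clock: 8.25
tcp_pos: [0.433, -0.3503, 0.3002]
tcp_rot: [0.0, 0.068, 0.998, 0.0]
force: [-0.4, -0.5, -1.0]
width: 0.05
grasp_force: 0.0
```

Run:
```python
from h import *
info=imaging.camera_info("wrist"); im=imaging.get_image("wrist"); cv2.imwrite("pics/w4.png",im[:,:,::-1])
g=cv2.cvtColor(im,cv2.COLOR_RGB2GRAY)
m=(g[:270]>175).astype(np.uint8); n,l,s,c=cv2.connectedComponentsWithStats(m)
for i in range(1,n):
    if s[i,4]>400:
        M=np.zeros(g.shape,bool); M[:270]=l==i; print(s[i],axis("wrist",M,.012,info=info))
plan(434.5,-351,176,-8)
```

```text
[ 298  163   31  107 2326] [ 421.9 -347.6   83.7   -8.2]
[ 466  164   55  106 2254] [ 444.9 -209.7   94.    15.3]
shift [-0.16 -0.02 12.42] turn [0.  0.  0.1] tcp [ 0.4329 -0.3506  0.3002] w 0.0497 t 8.3
```

View pics/w4.png

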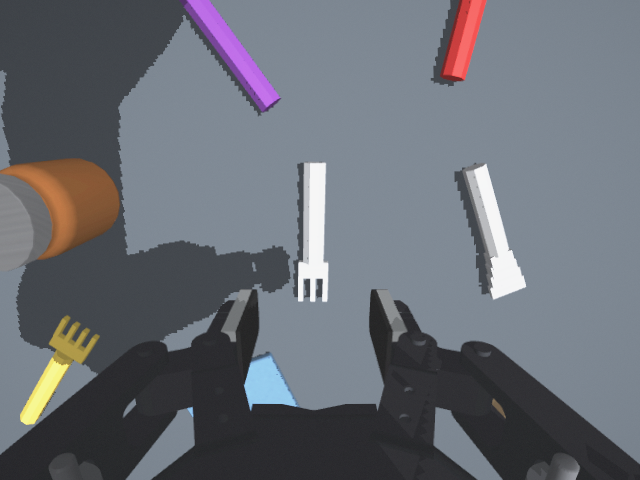

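Wrist view: punch3 has its butt at (163, 314) and three prongs at (300, 313), centred between the fingers. The chisel at right is clear of the gripper.

>>> apply_moves(
  steps=[
    [-0.2,0,5,0,0,0,5],
    [-0.2,0,9,0,0,0,5],
    [-0.2,0,11.3,0,0,0,5],
    [-0.2,0,12.3,0,0,0,5],
    [-0.2,0,12.3,0,0,0,5],
    [-0.2,0,12.3,0,0,0,0],
    [-0.2,0,12.3,0,0,0,0],
    [-0.2,0,12.3,0,0,0,0],
    [-0.2,0,12.3,0,0,0,0],
    [-0.2,0,12.3,0,0,0,0],
    [-0.2,0,12.3,0,0,0,0],
    [-0.2,0,12.3,0,0,0,0],
  ],
)

```text
clock: 9.5
tcp_pos: [0.4349, -0.3529, 0.179]
tcp_rot: [0.001, 0.07, 0.998, -0.001]
force: [-0.0, 1.9, 6.6]
width: 0.014
grasp_force: 50.3
```

>>> apply_moves(
  steps=[
    [0,0,-1,0,0,0,0],
    [0,0,-4,0,0,0,0],
    [0,0,-8,0,0,0,0],
    [0,0,-12,0,0,0,0],
    [0,0,-12,0,0,0,0],
    [0,0,-12,0,0,0,0],
  ],
)

```text
clock: 10.1
tcp_pos: [0.4341, -0.3527, 0.2988]
tcp_rot: [0.001, 0.07, 0.998, -0.001]
force: [-0.9, 0.5, -2.5]
width: 0.014
grasp_force: 49.1
```

```bash
python3 -c "
from h import *
plan(563.8,198.7,256,-10.7)"
```

```text
shift [-5.13 56.42  4.2 ] turn [-0.1  0.1  2.7] tcp [ 0.4341 -0.3527  0.2988] w 0.014 t 10.1
```

>>> apply_moves(
  steps=[
    [-5.1,56.3,1,0,0,2.7,0],
    [-5.1,56.3,1,0,0,2.7,0],
    [-5.1,56.3,1,0,0,2.7,0],
    [-5.1,56.3,1,0,0,2.7,0],
    [-5.1,56.3,1,0,0,2.7,0],
    [-5.1,56.3,1,0,0,2.7,0],
    [-5.1,56.3,1,0,0,2.7,0],
    [-5.1,56.3,1,0,0,2.7,0],
    [-5.1,56.3,1,0,0,2.7,0],
    [-5.1,56.3,1,0,0,2.7,0],
    [-5.1,56.3,1,0,0,2.7,0],
    [-5.1,56.3,1,0,0,2.7,0],
    [-5.1,56.3,4,0,0,2.7,0],
    [-5.1,56.3,4,0,0,2.7,0],
    [-5.1,56.3,4,0,0,2.7,0],
    [-5.1,56.3,4,0,0,2.7,0],
  ],
)

```text
clock: 11.7
tcp_pos: [0.5632, 0.1968, 0.2574]
tcp_rot: [-0.0, 0.094, 0.996, -0.0]
force: [-0.1, -0.6, -2.0]
width: 0.0141
grasp_force: 49.4
```

Run:
```python
from h import *
im=imaging.get_image("wrist"); cv2.imwrite("pics/w5.png",im[:,:,::-1])
plan(563.8,198.7,188,-10.7)
```

```text
shift [0.01 0.18 6.99] turn [ 0.   0.  -0.1] tcp [0.5635 0.1969 0.2579] w 0.0138 t 11.75
```

View pics/w5.png

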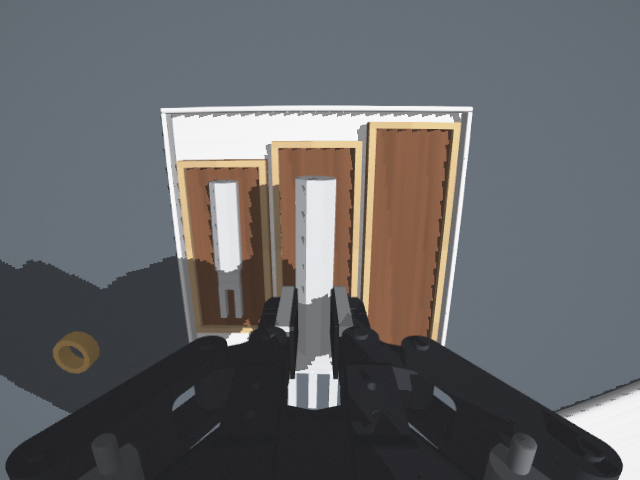

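Punch2 lies in the short slot (cols 210–243, rows 180–320), and punch3 is over the mid slot. I'm lowering punch3 until it touches.

>>> apply_moves(
  steps=[
    [0,0.2,3,0,0,0,0],
    [0,0.2,5,0,0,0,0],
    [0,0.2,6.2,0,0,0,0],
    [0,0.2,6.8,0,0,0,0],
    [0,0.2,6.9,0,0,0,0],
    [0,0.2,6.95,0,0,0,0],
    [0,0.2,6.95,0,0,0,0],
  ],
)

```text
clock: 12.45
tcp_pos: [0.5635, 0.1995, 0.19]
tcp_rot: [-0.0, 0.094, 0.996, -0.0]
force: [-5.7, -2.5, 9.5]
width: 0.0142
grasp_force: 50.9
```

>>> apply_moves(
  steps=[
    [0,0,0,0,0,0,3],
    [0,0,0,0,0,0,3],
    [0,0,0,0,0,0,3],
    [0,0,-1,0,0,0,3],
    [0,0,-4,0,0,0,3],
    [0,0,-8,0,0,0,3],
    [0,0,-12,0,0,0,5],
    [0,0,-12,0,0,0,5],
    [0,0,-12,0,0,0,5],
    [0,0,-12,0,0,0,5],
  ],
)

```text
clock: 13.45
tcp_pos: [0.5629, 0.1996, 0.307]
tcp_rot: [-0.001, 0.093, 0.996, -0.0]
force: [-0.1, 0.5, -0.4]
width: 0.0502
grasp_force: 0.0
```

```bash
python3 -c "
from h import *
plan(607,-282,300,-1.5)"
```

```text
shift [-13.29 -46.5    0.73] turn [-0.  -0.1 -9.2] tcp [0.5629 0.1996 0.307 ] w 0.0502 t 13.45
```

>>> apply_moves(
  steps=[
    [-13.3,-46.5,0.7,0,0,-9.2,5],
    [-13.3,-46.5,0.7,0,0,-9.2,5],
    [-13.3,-46.5,0.7,0,0,-9.2,5],
    [-13.3,-46.5,0.7,0,0,-9.2,5],
    [-13.3,-46.5,0.7,0,0,-9.2,5],
    [-13.3,-46.5,0.7,0,0,-9.2,5],
    [-13.3,-46.5,0.7,0,0,-9.2,5],
    [-13.3,-46.5,0.7,0,0,-9.2,5],
    [-13.3,-46.5,0.7,0,0,-9.2,5],
    [-13.3,-46.5,0.7,0,0,-9.2,5],
    [-13.3,-46.5,0.7,0,0,-9.2,5],
    [-13.3,-46.5,0.7,0,0,-9.2,5],
    [-13.3,-46.5,0.7,0,0,-9.2,5],
    [-13.3,-46.5,0.7,0,0,-9.2,5],
  ],
)

```text
clock: 14.85
tcp_pos: [0.608, -0.2794, 0.3001]
tcp_rot: [-0.0, 0.012, 1.0, 0.001]
force: [0.2, 0.1, 0.1]
width: 0.0501
grasp_force: 0.0
```

Run:
```python
from h import *
info=imaging.camera_info("wrist"); im=imaging.get_image("wrist"); cv2.imwrite("pics/w6.png",im[:,:,::-1])
g=cv2.cvtColor(im,cv2.COLOR_RGB2GRAY)
m=(g[:250]>175).astype(np.uint8); n,l,s,c=cv2.connectedComponentsWithStats(m)
for i in range(1,n):
    if s[i,4]>400:
        M=np.zeros(g.shape,bool); M[:250]=l==i; print(s[i],axis("wrist",M,.012,info=info))
plan(607,-282,176,-1.5)
```

```text
[ 400    0   51   99 2936] [ 476.4 -200.9   63.9   16.7]
[ 608    0   32  121 1245] [483.  -51.7  84.1  -6.3]
[ 299  142   22  108 2231] [ 580.3 -280.5   81.6   -1.5]
[  93  152   80   86 4636] [ 587.4 -417.4   56.4  -86.8]
shift [ 0.09 -0.25 12.44] turn [ 0.1 -0.   0.1] tcp [ 0.608  -0.2796  0.3004] w 0.0496 t 14.9
```

View pics/w6.png

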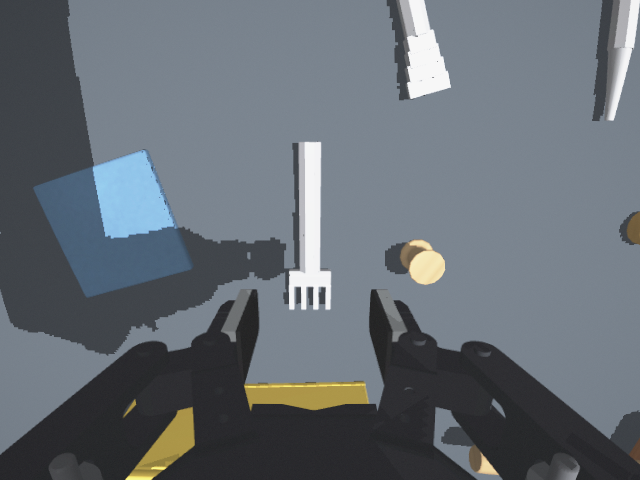

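Wrist view: punch4 has its butt at (142, 311) and four prongs at (308, 310). The cork at (262, 420) is clear of the fingers.

>>> apply_moves(
  steps=[
    [0.1,-0.2,5,0,0,0,5],
    [0.1,-0.2,9,0,0,0,5],
    [0.1,-0.2,11.3,0,0,0,5],
    [0.1,-0.2,12.3,0,0,0,5],
    [0.1,-0.2,12.3,0,0,0,5],
    [0.1,-0.2,12.3,0,0,0,0],
    [0.1,-0.2,12.3,0,0,0,0],
    [0.1,-0.2,12.3,0,0,0,0],
    [0.1,-0.2,12.3,0,0,0,0],
    [0.1,-0.2,12.3,0,0,0,0],
    [0.1,-0.2,12.3,0,0,0,0],
    [0.1,-0.2,12.3,0,0,0,0],
  ],
)

```text
clock: 16.1
tcp_pos: [0.6077, -0.2839, 0.18]
tcp_rot: [0.002, 0.013, 1.0, -0.001]
force: [-0.6, 2.4, 6.7]
width: 0.0139
grasp_force: 50.3
```

>>> apply_moves(
  steps=[
    [0,0,-1,0,0,0,0],
    [0,0,-4,0,0,0,0],
    [0,0,-8,0,0,0,0],
    [0,0,-12,0,0,0,0],
    [0,0,-12,0,0,0,0],
    [0,0,-12,0,0,0,0],
  ],
)

```text
clock: 16.7
tcp_pos: [0.6067, -0.284, 0.2994]
tcp_rot: [0.001, 0.013, 1.0, -0.001]
force: [0.2, 0.2, -4.0]
width: 0.014
grasp_force: 49.2
```

```bash
python3 -c "
from h import *
plan(574.1,255.5,256,-10.7)"
```

```text
shift [ 4.71 53.85  4.26] turn [-0.1  0.1  9.2] tcp [ 0.6067 -0.284   0.2994] w 0.014 t 16.7
```

>>> apply_moves(
  steps=[
    [4.7,53.7,1,0,0,9.2,0],
    [4.7,53.7,1,0,0,9.2,0],
    [4.7,53.7,1,0,0,9.2,0],
    [4.7,53.7,1,0,0,9.2,0],
    [4.7,53.7,1,0,0,9.2,0],
    [4.7,53.7,1,0,0,9.2,0],
    [4.7,53.7,1,0,0,9.2,0],
    [4.7,53.7,1,0,0,9.2,0],
    [4.7,53.7,1,0,0,9.2,0],
    [4.7,53.7,1,0,0,9.2,0],
    [4.7,53.7,1,0,0,9.2,0],
    [4.7,53.7,1,0,0,9.2,0],
    [4.7,53.7,4,0,0,9.2,0],
    [4.7,53.7,4,0,0,9.2,0],
    [4.7,53.7,4,0,0,9.2,0],
    [4.7,53.7,4,0,0,9.2,0],
  ],
)

```text
clock: 18.3
tcp_pos: [0.5741, 0.2537, 0.2579]
tcp_rot: [-0.0, 0.094, 0.996, -0.0]
force: [0.5, 0.1, -2.5]
width: 0.014
grasp_force: 49.5
```

Run:
```python
from h import *
im=imaging.get_image("wrist"); cv2.imwrite("pics/w7.png",im[:,:,::-1])
plan(574.1,255.5,188,-10.7)
```

```text
shift [0.05 0.15 7.04] turn [ 0.   0.  -0.1] tcp [0.5743 0.2539 0.2584] w 0.0138 t 18.35
```

View pics/w7.png

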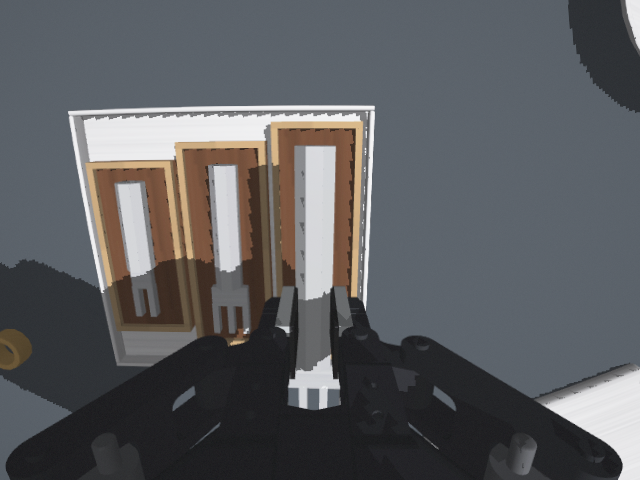

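Punches 2 and 3 lie in their slots, and punch4 is over the long slot at cols 272–362.

>>> apply_moves(
  steps=[
    [0,0.1,3,0,0,0,0],
    [0,0.1,5,0,0,0,0],
    [0,0.1,6.2,0,0,0,0],
    [0,0.1,6.8,0,0,0,0],
    [0,0.1,6.9,0,0,0,0],
    [0,0.1,6.95,0,0,0,0],
    [0,0.1,6.95,0,0,0,0],
  ],
)

```text
clock: 19.05
tcp_pos: [0.5741, 0.2552, 0.1909]
tcp_rot: [-0.0, 0.094, 0.996, -0.0]
force: [-7.0, -3.1, 11.8]
width: 0.0142
grasp_force: 51.1
```

>>> apply_moves(
  steps=[
    [0,0,0,0,0,0,3],
    [0,0,0,0,0,0,3],
    [0,0,0,0,0,0,3],
    [0,0,-1,0,0,0,3],
    [0,0,-4,0,0,0,3],
    [0,0,-8,0,0,0,3],
    [0,0,-12,0,0,0,3],
    [0,0,-16,0,0,0,3],
    [0,0,-16,0,0,0,3],
    [0,0,-16,0,0,0,3],
  ],
)

```text
clock: 20.05
tcp_pos: [0.5744, 0.2555, 0.3503]
tcp_rot: [0.002, 0.093, 0.996, 0.001]
force: [-0.8, -0.9, -0.5]
width: 0.0299
grasp_force: 0.0
```

Run:
```python
from h import *
im=imaging.get_image("wrist"); im2=imaging.get_image("top")
cv2.imwrite("pics/w8.png",np.hstack([cv2.resize(im,(400,300)),cv2.resize(im2,(400,300))])[:,:,::-1])
```

```text
(no output)
```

View pics/w8.png

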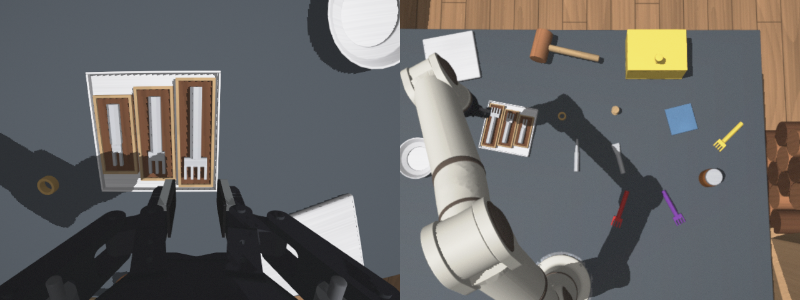

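All three punches lie centred in their slots (cols 115, 155 and 197). The chisel and nail set haven't moved.

```bash
python3 -c "
from rig import workorder
print(workorder.hand_in())"
```

```text
the job is handed in; nothing more can be done
None
```

All three punches are back in the tin, each lying flat in its own slot; the chisel and nail set were left untouched, and the job was handed in at about 20 s, with no verdict returned.

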